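# Reset the soldering station: each supply back on its own outline pad

## Robot

A 6-joint arm with a two-finger parallel gripper is mounted at the origin on a cart in front of the work surface, level with it; the furniture and walls round the work are solid. World frame = base frame: x ahead of the robot, y to its left, z up, the work surface at z = 0. Lengths are in m, angles in rad, forces in N, time in s.
With the tool pointing down it reaches from about 0.25 to 0.8 m from the base axis. Payload 3.9 kg.
Tool frame: the origin (TCP) lies at the very end of the fingers, on their centre line; the grasp point (between the pads) lies 19 mm behind it (robot.tcp_to_grasp is the distance from the TCP to the grasp point, in m); z points along the fingers, y is the line along which they close (so a half turn about z gives the same grasp; the last joint's range is limited). The gripper opens to 85 mm and grips with 20 to 120 N. Pads are 22 mm wide; open, the fingers measure 114 mm over their backs; the gripper's body (76 mm by 85 mm) begins 54 mm behind the grasp point. The pads swing forward as they close: fully open they stand 13 mm farther back than shut.
Start: joints at [1.224, 0.26, -0.138, 1.173, 0, 1.571], TCP at [0.178, 0.494, 0.231] pointing down, gripper open.
Joint ranges: [-2.78, 2.78], [-0.83, 1.72], [-1.28, 1.37], [-1.9, 2.12], [-1.57, 1.48], [-3.14, 3.14]. Speed limits (rad/s): [2.57, 2.57, 3.14, 3.14, 3.14, 3.14].

## Interface

Orientations are given as a rotation vector (axis times angle).
In Python, from bench import robot gives the robot as it stands.
- The arm moves only by the tool servo_tool, never from a script. Its argument "deltas" is text: rows parted by semicolons, each of 4 numbers parted by spaces: the shift along the tool's x, y, z in units of 40 mm (1.0 is 40 mm), then the turn about the tool's z in units of 8 degrees (1.0 is 8 degrees). In form: dx dy dz roll; .... A call has 1 to 12 rows; each row is the pose to reach, as a shift and turn from the pose commanded when the call began, along the tool's axes at that moment; what a row does not reach only later rows make up. A row lasts 1/10 s, in which the tool goes at most 50 mm and 8.59 degrees, less where a joint would pass 70% of its speed; a pose out of reach is approached as far as the arm can. A call with a gripper value outside its range is refused whole. "grip" is the gripper's target within -1 to 1 (fully open at 1, half-way at 0, shut at -1), set as the call begins (left out, the last holds). The fingers move at their own pace and stop on an object; the grip force is fixed at half the most. Time passes only in rows, so rows that repeat a pose let the fingers close. It gives the time, the measured TCP pose, the force, the opening and the grip force at its end, in the units of the state.
- robot.state(): the state, without advancing time (a new reading comes with each control period).
- robot.capture(name): name is "side" or "top"; returns a dict with "img" (480x640x3 uint8, red, green, blue), "z_map" (480x640 float32, m along the optical axis (not along the pixel's ray), 0 where there is no reading), "K" (3x3 intrinsics, pixels), "view" (4x4, takes a point from world to camera coordinates). Camera axes: x right, y up, looking along -z (the intrinsics and any distortion apply to the point x, -y, -z); pixel columns grow to the right and rows downward; lengths in m; the calibration is good to about 2 mm. A picture is of the moment at which its call begins.
- robot.close_job(): hands the job in; it is judged then, once.
Trained networks look in the newest picture that a camera, given by its name, has taken for a name from the list of things; names that differ only in an ending like _2 or _b are one class to them, and where a whole thing is asked for, a point or a joint stands for the part that bears it (a point fixed in the world has none). Each returns a list of dicts, best first, with "conf" (0 to 1); they miss things now and then, are a little off and sometimes report something else, mostly with a low value. They report only what shows in the picture. A call takes as long as a camera call. They do not tell look-alikes from the thing itself.
- robot.outline_of(camera, query): "region" (480x640 bool, what is visible of it) and "xy" ([column, row] in pixels, amid what is visible of it).
The state is a dict: "t": time; "joint_positions": joint angles; "qvel": joint speeds; "joint_efforts": joint torques, N m; "position": TCP position; "tcp_rot": TCP orientation; "force": force on the tool from outside, world axes, zero at the start; "wrist_torque": the same for the moment, N m; "finger_gap": finger opening in m; "grasp_force": force on a finger pad.
Only numpy, scipy, OpenCV 4.12 (cv2) and the standard library are available. Lean on these libraries where they do the work, as an engineer would, in place of code of your own. Each camera call takes 0.05 s, during which the arm holds its last target. There are 200 camera calls.

## Task

Tidy the station for the next repair: set the flux bottle, the solder spool, the brown carton and the small grey parts case each upright on the flat grey pad whose outline has its own shape and size, centred on the outline and, for the two boxes, squared up with it. Keep everything upright, and leave the green jar and the blue tape roll where they are.

Things in the scene. Friction and masses are not known exactly. Their poses are not given: they have to be found in the camera images.
- bottle_mid (a point): Flux bottle, amber body with a black pointed cap, standing: round body 38 mm across up to about 65 mm, narrower shoulder and cap above, 93 mm tall in all. Point: on its axis, 46 mm above its underside; z is up along the axis; its turn about z means nothing.
- spool_mid (a point): Short white spool of solder wire standing on its flange: flanges 60 mm across, 42 mm high, a thin wire end sticks up to 61 mm (no obstacle). Point: on its axis, 21 mm above its underside; z up; its turn about z means nothing. Take it across the flanges (60 mm).
- carton_mid (a point): Brown cardboard carton, 41 mm (its x) by 75 mm (its y) by 46 mm high. A keyboard 14 mm high may stand beside its pad on the far side, so grip it in its upper half. Point: its centre, 23 mm above its underside; z up.
- case_mid (a point): Small grey lidded parts case, 37 mm (its x; a 2 mm clasp included) by 52 mm (its y) by 18 mm high. Either width can be gripped; neither it nor its pad ever lies beside the keyboard's long side. Point: its centre, 9 mm above its underside; z up.
- pad_bottle_top (a point): Small round light grey pad, 58 mm across and 4 mm thick, with a round outline of 40 mm: for the flux bottle. Fixed to the desk; a thin black inlaid line, flush with the top, shows the footprint. Point: centre of its top face, 4 mm over the desk.
- pad_spool_top (a point): Large round light grey pad, 80 mm across and 4 mm thick, with a round outline of 62 mm: for the solder spool. Fixed to the desk; a thin black inlaid line, flush with the top, shows the footprint. Point: centre of its top face, 4 mm over the desk.
- pad_carton_top (a point): Long rectangular light grey pad, 61 mm (its x) by 95 mm (its y), 4 mm thick, outline 43 by 77 mm: for the brown carton, whose x and y axes go along those of the pad, either way round. Fixed to the desk; a thin black inlaid line, flush with the top, shows the footprint. Point: centre of its top face, 4 mm over the desk.
- pad_case_top (a point): Short rectangular light grey pad, 57 mm (its x) by 72 mm (its y), 4 mm thick, outline 39 by 54 mm: for the grey parts case, whose x and y axes go along those of the pad, either way round. Fixed to the desk; a thin black inlaid line, flush with the top, shows the footprint. Point: centre of its top face, 4 mm over the desk.
- jar_mid (a point): Bystander: green jar with a black lid, 44 mm across, 30 mm high, loose, at the right end of the desk; leave it. Point: its centre, 15 mm above its underside.
- tape_mid (a point): Bystander: roll of blue tape lying flat, 61 mm across, 18 mm high, loose, left of the keyboard; leave it. Point: its centre, 9 mm above its underside.
There are look-alikes about, which are no part of the job. Leave any turquoise look-alike of the part that bears bottle_mid alone.

How it is judged:
By the outcome, as a careful person would: the job done as asked, in the order asked, and still so for the second after the job is handed in, with the robot touching nothing.
It also fails if it takes over 102 s, if anything falls off the work surface, if the arm or the gripper's body presses on something with over 40 N, if the wrist force passes 120 N, or if a joint passes its speed limit or range.

## Working session

There is one attempt and no reset: what is moved stays moved. The work goes in short steps, Python scripts to look and compute and a tool call to move; the robot and the scene stay as the last step left them, time stands still between calls to the robot, and variables do not carry over. Pictures are saved under pics/ and viewed, at most 14 in all, crops included, and the job is handed in when it is done.

Besides the shell and the picture viewer there is one more tool, called by a JSON object that holds its "name" and its "arguments". servo_tool: Moves the arm, as the interface text tells. Its arguments: {"type":"object","properties":{"deltas":{"type":"string"},"grip":{"type":"number"}},"required":["deltas"]}

```bash
mkdir -p pics; cat > h.py <<'E'
import numpy as np, cv2
from bench import robot
from scipy.spatial.transform import Rotation as R
def cloud(c):
    K=c["K"];z=c["z_map"];v,u=np.mgrid[:480,:640]
    P=np.stack([(u-K[0,2])/K[0,0]*z,-(v-K[1,2])/K[1,1]*z,-z,np.ones_like(z)],-1)
    return (P@np.linalg.inv(c["view"]).T)[...,:3]
def save(n,img): cv2.imwrite(f"pics/{n}.png",img[...,::-1])
E
python3 - <<'E'
from h import *
s=robot.state();print(s)
for n in("top","side"):
    c=robot.capture(n);save(n+"0",c["img"]);np.savez(n+"0.npz",**c)
    print(n,c["K"],c["view"])
    P=cloud(c)
    for q in "bottle_mid spool_mid carton_mid case_mid pad_bottle_top pad_spool_top pad_carton_top pad_case_top jar_mid tape_mid".split():
        for d in robot.outline_of(n,q):
            m=d["region"]&(c["z_map"]>0);p=P[m]
            print(q,round(d["conf"],2),np.round(d["xy"]),m.sum(),np.round(np.median(p,0),3),np.round(np.percentile(p,[2,98],axis=0),3).tolist() if len(p) else 0)
E
```

```text
{'t': 0.0, 'joint_positions': array([ 1.22400999e+00,  2.60689733e-01, -1.39408666e-01,  1.17267235e+00,
       -3.50210164e-06,  1.57077840e+00]), 'qvel': array([-0.00036162, -0.00137508, -0.00082769, -0.00077348, -0.00122943,
       -0.00156851]), 'joint_efforts': array([-1.07638338e-03, -4.05679357e+01,  2.53924692e+01,  1.87318580e-02,
       -1.22372962e-04, -9.86593079e-06]), 'position': array([0.17820233, 0.49309806, 0.23044691]), 'tcp_rot': array([-5.41919055e-01, -3.09415581e+00,  3.05552321e-03]), 'force': array([-0.66634701,  0.00480608, -0.25867371]), 'wrist_torque': array([-0.06829464, -0.00119645, -0.01651308]), 'grasp_force': 0.0, 'finger_gap': 0.08503053938845045}
top [[462.83823709   0.         321.88845945]
 [  0.         462.83823709 233.93052056]
 [  0.           0.           1.        ]] [[ 0.00880265 -0.99952725  0.02945817  0.00111301]
 [ 0.99397044  0.01196598  0.10899345 -0.51275845]
 [-0.10929442  0.02832112  0.99360588 -1.00587817]
 [ 0.          0.          0.          1.        ]]
bottle_mid 0.78 [454. 309.] 359 [ 0.355 -0.283  0.063] [[0.336, -0.305, 0.0
[... 2529 characters left out ...]
[269. 338.] 1436 [ 0.425 -0.188  0.004] [[0.39, -0.223, -0.0], [0.461, -0.149, 0.007]]
pad_spool_top 0.25 [274. 389.] 805 [ 0.432 -0.3    0.029] [[0.413, -0.313, 0.002], [0.452, -0.273, 0.032]]
pad_carton_top 0.6 [270. 236.] 649 [0.43  0.074 0.004] [[0.389, 0.03, 0.001], [0.462, 0.112, 0.007]]
pad_carton_top 0.18 [270. 337.] 1338 [ 0.424 -0.189  0.004] [[0.39, -0.223, 0.001], [0.46, -0.152, 0.007]]
pad_case_top 0.82 [413. 343.] 1108 [ 0.67  -0.215  0.004] [[0.643, -0.247, 0.001], [0.697, -0.179, 0.006]]
jar_mid 0.59 [270. 388.] 817 [ 0.433 -0.3    0.029] [[0.413, -0.313, 0.0], [0.452, -0.273, 0.032]]
tape_mid 0.58 [316. 162.] 320 [0.547 0.345 0.016] [[0.52, 0.32, 0.0], [0.574, 0.374, 0.021]]
```

View pics/top0.png

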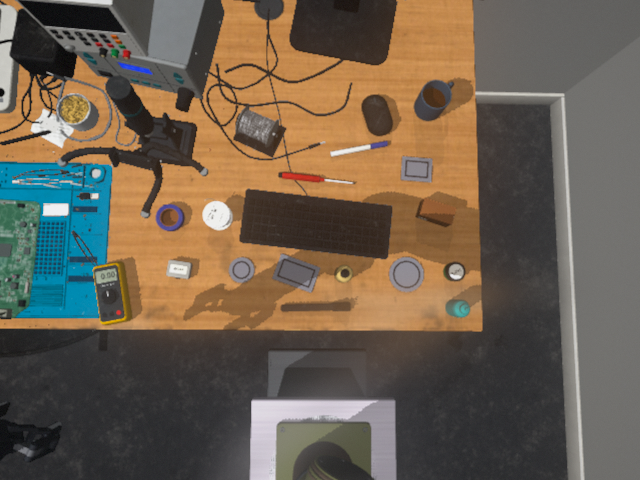

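View pics/side0.png

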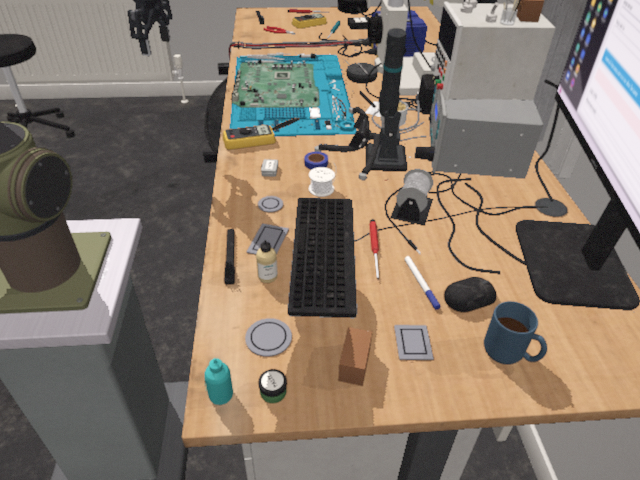

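The top view shows the amber bottle at (344,272), spool (217,215), carton (437,210), case (178,269), and the turquoise decoy at (458,310). It shows the pads too: bottle (241,269), carton (296,272), spool (407,273) and case (416,169). The side view agrees.

```bash
cat >> h.py <<'E'
from scipy.optimize import least_squares
def plane_pts(c,mask,z0):
    "pixels of mask cast on plane z=z0"
    v,u=np.nonzero(mask);K=c["K"];V=np.linalg.inv(c["view"])
    d=np.stack([(u-K[0,2])/K[0,0],-(v-K[1,2])/K[1,1],-np.ones(len(u))],-1)@V[:3,:3].T
    o=V[:3,3];return (o+d*((z0-o[2])/d[:,2])[:,None])[:,:2]
def rect(p):
    (cx,cy),(w,h),a=cv2.minAreaRect((p*1000).astype(np.float32))
    # angle of the long side, world deg in (-90,90]
    if w<h:a+=90
    a=(a+90)%180-90
    return np.round([cx/1000,cy/1000],4),np.round(sorted((w,h)),1),round(a,1)
def look(n,qs):
    c=robot.capture(n);P=cloud(c)
    for q,z0,near in qs:
        for d in robot.outline_of(n,q):
            m=d["region"]&(c["z_map"]>0)
            Z=P[...,2]
            m2=m&(abs(Z-z0)<.007)
            if m2.sum()<20: continue
            m2=cv2.morphologyEx(m2.astype(np.uint8),cv2.MORPH_OPEN,np.ones((3,3)))>0
            if m2.sum()<20: continue
            p=plane_pts(c,m2,z0)
            if near is not None and np.hypot(*(p.mean(0)-near))>.05: continue
            print(n,q,round(d["conf"],2),"mean",np.round(p.mean(0),4),"rect",*rect(p),"z",round(float(np.median(Z[m2])),4))
    return c,P
Q=[("bottle_mid",.088,(.425,-.038)),("bottle_mid",.065,(.425,-.038)),("spool_mid",.042,(.552,.239)),("carton_mid",.046,(.563,-.247)),("case_mid",.018,(.432,.323)),
 ("pad_bottle_top",.004,(.433,.188)),("pad_spool_top",.004,(.426,-.186)),("pad_carton_top",.004,(.429,.066)),("pad_case_top",.004,(.672,-.212))]
E
python3 - <<'E'
from h import *
for n in("top","side"):
    c,P=look(n,Q)
    im=c["img"]
    save(n+"1",im)
    big=cv2.resize(im[150:320,140:480] if n=="top" else im[150:410,200:450],None,fx=2.3,fy=2.3,interpolation=cv2.INTER_CUBIC);save(n+"1c",big)
s=robot.state();print(R.from_rotvec(s["tcp_rot"]).as_matrix().round(3))
E
```

```text
top bottle_mid 0.64 mean [ 0.4278 -0.0387] rect [ 0.4278 -0.0387] [10.4 12.6] -89.5 z 0.0832
top bottle_mid 0.64 mean [ 0.4253 -0.039 ] rect [ 0.4253 -0.0394] [32.1 34.1] 0.3 z 0.0645
top spool_mid 0.7 mean [0.5529 0.2417] rect [0.5525 0.2423] [56.8 58. ] 1.8 z 0.0416
top carton_mid 0.85 mean [ 0.5661 -0.2487] rect [ 0.5662 -0.249 ] [40.9 75.9] 72.1 z 0.0453
top case_mid 0.94 mean [0.4329 0.3243] rect [0.4324 0.3243] [38. 51.] 82.3 z 0.0176
top pad_bottle_top 0.94 mean [0.4344 0.1886] rect [0.4348 0.1887] [51.8 56.3] -89.4 z 0.0037
top pad_spool_top 0.71 mean [ 0.4266 -0.1853] rect [ 0.4264 -0.1859] [74.6 78.2] -8.6 z 0.0036
top pad_carton_top 0.82 mean [0.4272 0.0643] rect [0.4274 0.0643] [60.3 94.2] 70.0 z 0.0036
top pad_case_top 0.89 mean [ 0.672  -0.2123] rect [ 0.6726 -0.2128] [57.1 70.7] 89.0 z 0.0031
side bottle_mid 0.58 mean [ 0.424  -0.0457] rect [ 0.4235 -0.0458] [14.5 16.6] 89.7 z 0.0829
side bottle_mid 0.58 mean [ 0.4247 -0.0491] rect [ 0.4243 -0.0479] [31.9 33.2] 0.7 z 0.065
side spool_mid 0.71 mean [0.5508 0.2397] rect [0.5516 0.2401] [55.4 57.1] 86.8 z 0.042
side carton_mid 0.93 mean [ 0.5645 -0.2534] rect [ 0.5647 -0.2523] [40.4 79.5] 72.6 z 0.0457
side case_mid 0.82 mean [0.4317 0.3195] rect [0.4314 0.3192] [36.7 58.1] 84.0 z 0.0178
side pad_bottle_top 0.67 mean [0.4324 0.187 ] rect [0.4326 0.1873] [55.4 58.2] 56.7 z 0.0041
side pad_spool_top 0.84 mean [ 0.4256 -0.1881] rect [ 0.426  -0.1875] [77.4 78.2] -35.7 z 0.0041
side pad_carton_top 0.88 mean [0.4266 0.0711] rect [0.4261 0.0634] [61.9 97.1] 70.0 z 0.004
side pad_case_top 0.89 mean [ 0.6704 -0.2144] rect [ 0.6705 -0.214 ] [57.7 73.3] 86.3 z 0.004
[[-0.94  0.34 -0.  ]
 [ 0.34  0.94 -0.  ]
 [ 0.   -0.   -1.  ]]
```

View pics/top1c.png

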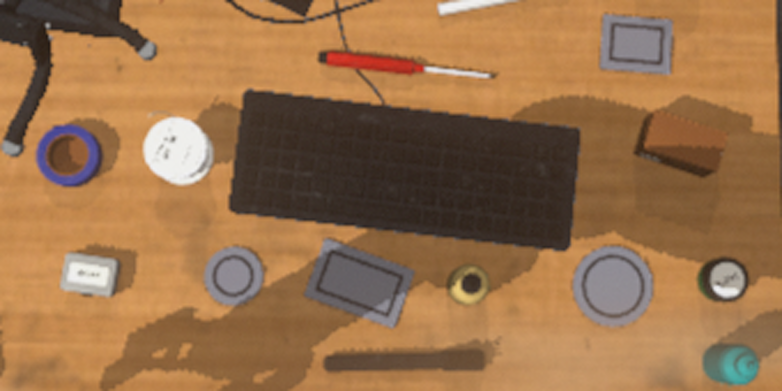

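```bash
cat >> h.py <<'E'
def plan(*targets):
    "targets (x,y,z,angle of tool y in world deg or None): row numbers from the present pose"
    s=robot.state();M=R.from_rotvec(s["tcp_rot"]).as_matrix()
    a=np.degrees(np.arctan2(M[1,1],M[0,1]))
    print("t",round(s["t"],2),"pos",s["position"].round(4),"ang",round(a,2),"tilt",M[2].round(4),"q",s["joint_positions"].round(2),"gap",round(s["finger_gap"],4),"F",s["force"].round(1))
    for x,y,z,b in targets:
        d=M.T@(np.array([x,y,z])-s["position"])/.04
        r=0 if b is None else -((b-a+90)%180-90)/8
        print(d.round(3),round(r,3))
E
python3 -c "
from h import *
plan((.4255,-.04,.17,-18.1))"
```

```text
t 2.1 pos [0.1784 0.4937 0.2313] ang 70.13 tilt [ 0. -0. -1.] q [ 1.22  0.26 -0.14  1.17  0.    1.57] gap 0.0856 F [ 0.4 -0.5  1.7]
[-10.345 -10.449   1.532] 11.029
```

{"name": "servo_tool", "arguments": {"deltas": "-0.8 -0.8 0.1 0.9; -1.6 -1.6 0.2 1.9; -2.5 -2.5 0.3 2.9; -3.4 -3.4 0.4 3.9; -4.3 -4.3 0.5 4.9; -5.2 -5.2 0.7 5.9; -6.1 -6.1 0.8 6.9; -7 -7 1 7.9; -7.9 -7.9 1.1 8.9; -8.8 -8.8 1.3 9.9; -9.6 -9.7 1.4 10.6; -10.34 -10.45 1.53 11.03", "grip": 0.5}}

```text
t: 3.3
position: [0.4256, -0.0415, 0.1703]
tcp_rot: [2.546, 1.839, 0.002]
force: [1.7, 0.8, -0.9]
finger_gap: 0.0643
grasp_force: 0.0
```

{"name": "servo_tool", "arguments": {"deltas": "0 0 0 0; 0 0 0 0; 0 0 0 0"}}

```text
t: 3.6
position: [0.4245, -0.0388, 0.1701]
tcp_rot: [-2.542, -1.845, 0.001]
force: [-0.3, -0.5, 0.7]
finger_gap: 0.064
grasp_force: 0.0
```

```bash
python3 - <<'E'
from h import *
c=robot.capture("side");save("s2",cv2.resize(c["img"][120:420,150:450],None,fx=2,fy=2))
c=robot.capture("top");save("t2",c["img"])
plan((.4255,-.04,.10,-18.1),(.4255,-.04,.029,-18.1))
E
```

```text
t 3.7 pos [ 0.4246 -0.0382  0.1703] ang -17.97 tilt [ 2.e-04 -2.e-04 -1.e+00] q [-0.09  0.13 -0.47  0.97  0.    1.79] gap 0.0642 F [-1.8 -0.1 -0.1]
[-0.037  0.036  1.758] 0.017
[-0.037  0.036  3.533] 0.017
```

View pics/s2.png

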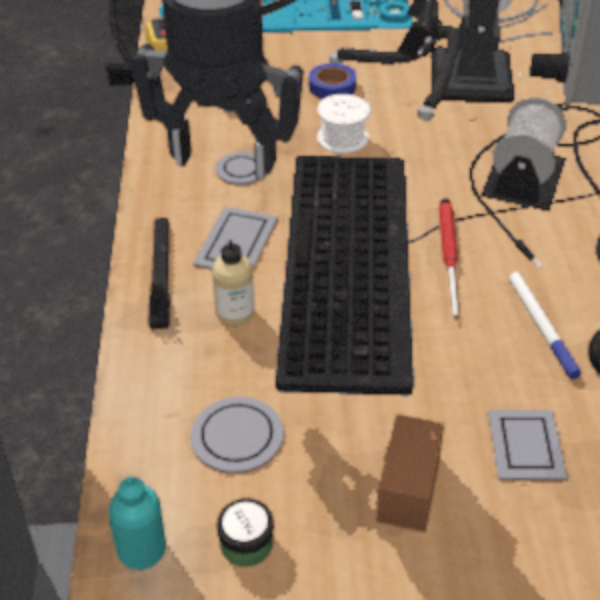

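The gripper hangs over the bottle's position (upper left, about (215,130)), and nothing is in the way below. Descending.

{"name": "servo_tool", "arguments": {"deltas": "-0.03 0.03 0.8 0; -0.03 0.03 1.6 0; -0.03 0.03 2.3 0; -0.03 0.03 2.8 0; -0.03 0.03 3.2 0; -0.03 0.03 3.5 0; -0.03 0.03 3.53 0; -0.03 0.03 3.53 0"}}

```text
t: 4.5
position: [0.4256, -0.0399, 0.0292]
tcp_rot: [-2.541, -1.847, 0.0]
force: [0.1, 0.6, 0.2]
finger_gap: 0.0641
grasp_force: 0.0
```

{"name": "servo_tool", "arguments": {"deltas": "0 0 0 0; 0 0 0 0; 0 0 0 0; 0 0 0 0; 0 0 0 0; 0 0 0 0; 0 0 0 0; 0 0 0 0", "grip": -0.4}}

```text
t: 5.3
position: [0.4266, -0.0408, 0.03]
tcp_rot: [2.543, 1.844, 0.003]
force: [-1.6, 1.4, 6.5]
finger_gap: 0.0358
grasp_force: 59.4
```

```bash
python3 - <<'E'
from h import *
look("top",Q[:2]);look("side",Q[:2])
plan((.426,-.04,.09,-18),(.4335,.188,.09,-18),(.4335,.188,.034,-18))
E
```

```text
side bottle_mid 0.76 mean [ 0.4246 -0.0453] rect [ 0.4244 -0.0446] [12.6 14. ] 89.7 z 0.0839
side bottle_mid 0.76 mean [ 0.4229 -0.0496] rect [ 0.4231 -0.0473] [31.3 33.2] 89.3 z 0.0651
t 5.6 pos [ 0.4266 -0.0408  0.03  ] ang -18.11 tilt [ 0.001   0.0017 -1.    ] q [-0.1   0.3  -0.69  0.58  0.    1.79] gap 0.0362 F [-1.9 -0.1  5.6]
[ 0.016 -0.017 -1.499] -0.014
[ 5.492 -1.611 -1.496] -0.014
[ 5.49  -1.613 -0.096] -0.014
```

{"name": "servo_tool", "arguments": {"deltas": "0 0 -0.4 0; 0 0 -0.9 0; 0.4 -0.12 -1.3 0; 1.1 -0.33 -1.5 0; 1.9 -0.56 -1.5 0; 2.7 -0.8 -1.5 0; 3.5 -1.03 -1.5 0; 4.2 -1.24 -1.5 0; 4.8 -1.41 -1.5 0; 5.2 -1.53 -1.5 0; 5.4 -1.59 -1.5 0; 5.49 -1.61 -1.5 0"}}

```text
t: 6.8
position: [0.433, 0.1884, 0.0892]
tcp_rot: [2.542, 1.845, 0.0]
force: [-0.2, -0.6, -1.0]
finger_gap: 0.036
grasp_force: 60.0
```

{"name": "servo_tool", "arguments": {"deltas": "0 0 0 0; 0 0 0 0; 0 0 0 0"}}

```text
t: 7.1
position: [0.4327, 0.187, 0.0889]
tcp_rot: [2.544, 1.843, -0.001]
force: [0.3, -0.6, -0.4]
finger_gap: 0.0363
grasp_force: 60.1
```

```bash
python3 - <<'E'
from h import *
B=[("bottle_mid",.088,(.4335,.188)),("bottle_mid",.065,(.4335,.188))]
look("top",B);look("side",B)
plan((.4335,.188,.036,-18),(.4335,.188,.0335,-18))
E
```

```text
side bottle_mid 0.71 mean [0.4283 0.1725] rect [0.4283 0.1728] [18.8 32.6] -3.2 z 0.0881
side bottle_mid 0.71 mean [0.4287 0.1748] rect [0.4275 0.175 ] [17.7 32.2] -11.4 z 0.0665
t 7.4 pos [0.4329 0.1876 0.089 ] ang -18.13 tilt [-1.e-04  0.e+00 -1.e+00] q [ 0.41  0.28 -0.51  0.78 -0.    2.3 ] gap 0.036 F [0.8 0.5 0.1]
[0.014 0.011 1.324] -0.017
[0.014 0.011 1.387] -0.017
```

{"name": "servo_tool", "arguments": {"deltas": "0.01 0.01 0.4 0; 0.01 0.01 0.8 0; 0.01 0.01 1.1 0; 0.01 0.01 1.25 0; 0.01 0.01 1.32 0; 0.01 0.01 1.37 0; 0.01 0.01 1.39 0; 0.01 0.01 1.39 0"}}

```text
t: 8.2
position: [0.4337, 0.1882, 0.0341]
tcp_rot: [2.543, 1.844, 0.001]
force: [-0.9, -0.8, 2.8]
finger_gap: 0.0364
grasp_force: 60.5
```

{"name": "servo_tool", "arguments": {"deltas": "0 0 0 0; 0 0 0 0; 0 0 0 0; 0 0 -0.2 0; 0 0 -0.6 0; 0 0 -1.2 0; 0 0 -2 0; 0 0 -2.8 0; 0 0 -3.4 0; 0 0 -3.6 0", "grip": 0.5}}

```text
t: 9.2
position: [0.4351, 0.1888, 0.1805]
tcp_rot: [2.542, 1.843, 0.008]
force: [0.4, 1.5, -0.2]
finger_gap: 0.064
grasp_force: 0.0
```

```bash
python3 - <<'E'
from h import *
plan((.552,.241,.13,-18),(.552,.241,.015,-18))
c=robot.capture("side");save("s3",cv2.resize(c["img"][130:280,200:400],None,fx=3,fy=3,interpolation=cv2.INTER_CUBIC))
E
```

```text
t 9.2 pos [0.4351 0.1888 0.1805] ang -18.11 tilt [ 0.0036  0.0041 -1.    ] q [ 0.41  0.2  -0.36  1.01 -0.    2.3 ] gap 0.064 F [ 0.4  1.5 -0.2]
[2.143 2.367 1.281] -0.014
[2.133 2.355 4.156] -0.014
```

View pics/s3.png

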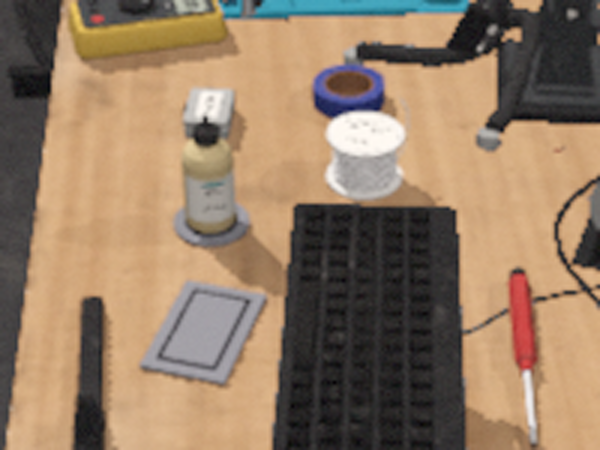

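The bottle stands on its pad (209,190). The spool is at (365,155) with free space around it.

{"name": "servo_tool", "arguments": {"deltas": "0.5 0.6 0 0; 1.2 1.3 0.1 0; 1.7 1.9 0.4 0; 2 2.2 0.8 0; 2.12 2.33 1.1 0; 2.14 2.36 1.28 0; 2.14 2.36 1.28 0; 2.14 2.36 1.28 0; 2.14 2.36 1.28 0", "grip": 1}}

```text
t: 10.15
position: [0.5494, 0.2399, 0.1271]
tcp_rot: [2.543, 1.844, 0.001]
force: [-0.1, -0.1, 0.9]
finger_gap: 0.0852
grasp_force: 0.0
```

```bash
python3 - <<'E'
from h import *
B=[("bottle_mid",.088,(.4335,.188)),("bottle_mid",.065,(.4335,.188)),Q[2],Q[5]]
look("top",B);look("side",B)
plan((.552,.241,.013,-18))
E
```

```text
top bottle_mid 0.67 mean [0.4326 0.1883] rect [0.4328 0.1879] [16.6 16.6] -89.4 z 0.0865
top bottle_mid 0.67 mean [0.4313 0.1817] rect [0.4316 0.1856] [31.2 33.4] -40.3 z 0.0674
top spool_mid 0.88 mean [0.5504 0.2387] rect [0.5496 0.2374] [49.  57.7] -34.1 z 0.0415
top pad_bottle_top 0.47 mean [0.4332 0.1762] rect [0.4335 0.1779] [30.9 54.3] -1.1 z 0.0035
side bottle_mid 0.68 mean [0.4309 0.1839] rect [0.4308 0.1841] [15.4 19.1] 86.9 z 0.0865
side bottle_mid 0.68 mean [0.4315 0.1771] rect [0.4309 0.1773] [29.7 34.9] 0.4 z 0.0652
side spool_mid 0.68 mean [0.5513 0.2401] rect [0.5518 0.2401] [55.7 57.1] 86.8 z 0.0422
side pad_bottle_top 0.73 mean [0.4338 0.1759] rect [0.4337 0.1785] [43.7 56. ] 10.9 z 0.0039
t 10.65 pos [0.5497 0.2401 0.1263] ang -18.11 tilt [ 0.e+00  1.e-04 -1.e+00] q [ 0.41  0.45 -0.14  0.99 -0.    2.3 ] gap 0.0854 F [-0.9  0.2 -0.7]
[0.039 0.047 2.831] -0.014
```

{"name": "servo_tool", "arguments": {"deltas": "0.04 0.05 0.6 0; 0.04 0.05 1.3 0; 0.04 0.05 1.9 0; 0.04 0.05 2.4 0; 0.04 0.05 2.7 0; 0.04 0.05 2.9 0; 0.04 0.05 2.95 0; 0.04 0.05 2.95 0"}}

```text
t: 11.45
position: [0.5525, 0.2412, 0.0085]
tcp_rot: [2.543, 1.844, 0.001]
force: [-0.2, -0.5, 0.2]
finger_gap: 0.0852
grasp_force: 0.0
```

{"name": "servo_tool", "arguments": {"deltas": "0 0 0 0; 0 0 0 0; 0 0 0 0; 0 0 0 0; 0 0 0 0; 0 0 0 0; 0 0 0 0", "grip": 0.1}}

```text
t: 12.15
position: [0.5533, 0.2415, 0.0096]
tcp_rot: [2.543, 1.844, 0.004]
force: [0.2, -0.5, 6.4]
finger_gap: 0.058
grasp_force: 65.1
```

```bash
python3 - <<'E'
from h import *
plan((.552,.241,.17,-18),(.4255,-.187,.17,-18))
E
```

```text
t 12.15 pos [0.5533 0.2415 0.0096] ang -18.11 tilt [ 0.0018  0.0021 -1.    ] q [ 0.41  0.56 -0.29  0.72 -0.    2.3 ] gap 0.058 F [ 0.2 -0.5  6.4]
[-0.014 -0.018 -4.01 ] -0.014
[-11.167   0.303  -4.029] -0.014
```

{"name": "servo_tool", "arguments": {"deltas": "0 0 -0.4 0; 0 0 -1.1 0; -0.3 0 -1.8 0; -1 0 -2.3 0; -1.9 0.05 -2.5 0; -2.9 0.08 -2.5 0; -3.9 0.1 -2.5 0; -4.9 0.13 -2.5 0; -5.9 0.16 -2.5 0; -6.9 0.19 -2.5 0; -7.9 0.21 -2.5 0; -8.9 0.24 -2.5 0"}}

```text
t: 13.35
position: [0.4494, -0.1016, 0.108]
tcp_rot: [-2.543, -1.844, 0.001]
force: [1.2, -0.8, -2.1]
finger_gap: 0.0581
grasp_force: 65.0
```

{"name": "servo_tool", "arguments": {"deltas": "-0.9 0.02 0 0; -1.6 0.04 0 0; -2.05 0.06 0 0; -2.25 0.06 0 0; -2.27 0.06 0 0; -2.27 0.06 0 0; -2.27 0.06 0 0"}}

```text
t: 14.05
position: [0.4248, -0.1864, 0.1081]
tcp_rot: [-2.542, -1.846, -0.0]
force: [0.0, 0.4, -2.8]
finger_gap: 0.0581
grasp_force: 65.0
```

```bash
python3 - <<'E'
from h import *
B=[("spool_mid",.142,(.426,-.187))]
look("top",B);look("side",B)
plan((.426,-.187,.018,-18),(.426,-.187,.0125,-18))
E
```

```text
top spool_mid 0.66 mean [ 0.4267 -0.1648] rect [ 0.4269 -0.1639] [16.7 44.2] -4.3 z 0.1401
side spool_mid 0.6 mean [ 0.4213 -0.1915] rect [ 0.4211 -0.1903] [49.1 57.1] -71.6 z 0.1407
t 14.25 pos [ 0.4248 -0.1867  0.1082] ang -18.04 tilt [ 1.e-04 -1.e-04 -1.e+00] q [-0.41  0.25 -0.5   0.82  0.    1.47] gap 0.0581 F [-0.5  0.3 -3.1]
[2.000e-03 3.000e-02 2.255e+00] -0.005
[2.000e-03 3.000e-02 2.392e+00] -0.005
```

{"name": "servo_tool", "arguments": {"deltas": "0 0.03 0.5 0; 0 0.03 1.1 0; 0 0.03 1.6 0; 0 0.03 2 0; 0 0.03 2.2 0; 0 0.03 2.3 0; 0 0.03 2.36 0; 0 0.03 2.4 0; 0 0.03 2.4 0"}}

```text
t: 15.15
position: [0.4263, -0.1878, 0.0136]
tcp_rot: [2.542, 1.844, 0.001]
force: [-2.3, 1.2, 5.7]
finger_gap: 0.0578
grasp_force: 65.7
```

{"name": "servo_tool", "arguments": {"deltas": "0 0 0 0; 0 0 0 0; 0 0 0 0; 0 0 0 0; 0 0 -0.3 0; 0 0 -0.8 0; 0 0 -1.4 0; 0 0 -2 0; 0 0 -2.6 0; 0 0 -2.8 0; 0 0 -2.8 0", "grip": 1}}

```text
t: 16.25
position: [0.4268, -0.1882, 0.1251]
tcp_rot: [2.541, 1.843, 0.002]
force: [0.3, -0.0, 0.4]
finger_gap: 0.0856
grasp_force: 0.0
```

```bash
python3 - <<'E'
from h import *
plan((.565,-.250,.12,-17.7))
E
```

```text
t 16.25 pos [ 0.4268 -0.1882  0.1251] ang -18.11 tilt [-3.0e-04  2.8e-03 -1.0e+00] q [-0.42  0.23 -0.47  0.86 -0.    1.47] gap 0.0856 F [ 0.3 -0.   0.4]
[-0.394  3.764  0.137] -0.052
```

{"name": "servo_tool", "arguments": {"deltas": "-0.1 0.8 0 0; -0.2 1.8 0.1 0; -0.3 2.8 0.1 0; -0.37 3.4 0.1 0; -0.39 3.7 0.1 0; -0.39 3.76 0.1 0; -0.39 3.76 0.1 0; -0.39 3.76 0.1 0", "grip": 0.8}}

```text
t: 17.05
position: [0.5625, -0.2487, 0.1193]
tcp_rot: [-2.542, -1.843, 0.002]
force: [-0.5, -0.3, 0.6]
finger_gap: 0.0766
grasp_force: 0.0
```

```bash
python3 - <<'E'
from h import *
B=[("spool_mid",.046,(.426,-.187)),Q[6],Q[3]]
look("top",B);c,P=look("side",B)
save("s4",cv2.resize(c["img"][250:430,180:440],None,fx=3,fy=3,interpolation=cv2.INTER_CUBIC))
plan((.565,-.250,.018,-17.7))
E
```

```text
top spool_mid 0.92 mean [ 0.4265 -0.1859] rect [ 0.4272 -0.1855] [55.  56.9] -0.5 z 0.0458
top pad_spool_top 0.86 mean [ 0.4173 -0.1676] rect [ 0.4196 -0.171 ] [42.8 77.9] 23.9 z 0.0036
top carton_mid 0.92 mean [ 0.5693 -0.2396] rect [ 0.5687 -0.24  ] [41.6 57.1] 72.1 z 0.0449
side spool_mid 0.7 mean [ 0.425  -0.1889] rect [ 0.4253 -0.1879] [57.2 58.5] -3.7 z 0.046
side pad_spool_top 0.73 mean [ 0.4268 -0.2032] rect [ 0.4247 -0.1972] [55.9 77.2] -1.8 z 0.0037
side carton_mid 0.94 mean [ 0.5644 -0.2532] rect [ 0.5648 -0.2521] [40.3 79. ] 72.9 z 0.0456
t 17.45 pos [ 0.5638 -0.2493  0.1204] ang -18.11 tilt [-0.e+00  4.e-04 -1.e+00] q [-0.42  0.48 -0.1   0.99 -0.    1.47] gap 0.0769 F [ 0.4  1.1 -1.2]
[-0.008  0.034  2.561] -0.051
```

View pics/s4.png

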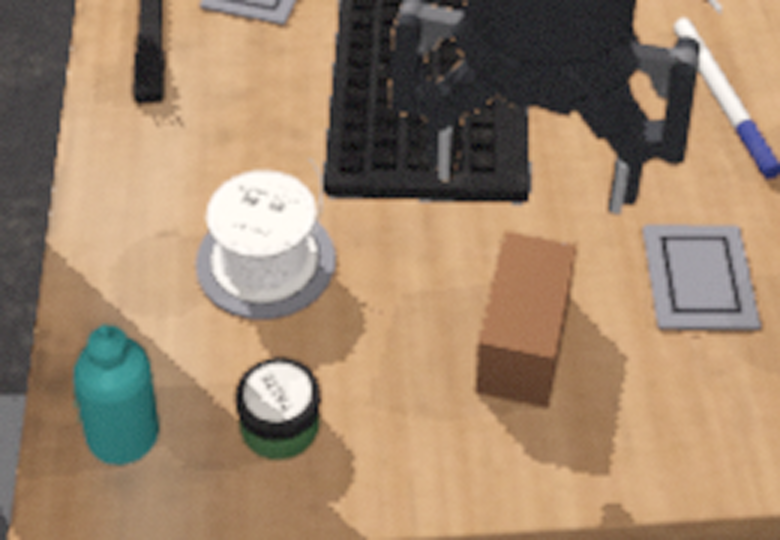

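The spool stands centred on its pad (262,230), and the gripper is lined up over the carton (525,320).

{"name": "servo_tool", "arguments": {"deltas": "0 0.03 0.5 -0.05; 0 0.03 1.2 -0.05; 0 0.03 1.8 -0.05; 0 0.03 2.2 -0.05; 0 0.03 2.45 -0.05; 0 0.03 2.53 -0.05; 0 0.03 2.53 -0.05"}}

```text
t: 18.15
position: [0.5651, -0.2497, 0.019]
tcp_rot: [2.537, 1.853, -0.0]
force: [0.8, -0.7, 0.4]
finger_gap: 0.0767
grasp_force: 0.0
```

{"name": "servo_tool", "arguments": {"deltas": "0 0 0 0; 0 0 0 0; 0 0 0 0; 0 0 0 0; 0 0 0 0; 0 0 0 0; 0 0 0 0; 0 0 0 0", "grip": -0.3}}

```text
t: 18.95
position: [0.5661, -0.2502, 0.0202]
tcp_rot: [2.535, 1.852, 0.002]
force: [0.7, 0.8, 6.6]
finger_gap: 0.0391
grasp_force: 61.9
```

```bash
python3 - <<'E'
from h import *
look("side",Q[3:4])
plan((.565,-.25,.14,-20),(.427,.0635,.14,-20))
E
```

```text
side carton_mid 0.97 mean [ 0.5611 -0.2587] rect [ 0.5629 -0.2564] [40.5 70.9] 71.1 z 0.0457
t 19.05 pos [ 0.5661 -0.2502  0.0202] ang -17.71 tilt [-3.0e-04  2.6e-03 -1.0e+00] q [-0.42  0.57 -0.23  0.77  0.    1.46] gap 0.0389 F [-0.  -0.1  7.2]
[-0.006 -0.02  -2.994] 0.286
[ 6.411 -5.691 -3.011] 0.286
```

{"name": "servo_tool", "arguments": {"deltas": "0 0 -0.4 0; 0 0 -1.1 0; 0.2 -0.18 -1.8 0.1; 0.7 -0.62 -2.3 0.2; 1.4 -1.24 -2.4 0.29; 2.1 -1.86 -2.4 0.29; 2.8 -2.49 -2.4 0.29; 3.5 -3.11 -2.4 0.29; 4.2 -3.73 -2.4 0.29; 4.9 -4.35 -2.4 0.29; 5.5 -4.88 -2.4 0.29; 5.9 -5.24 -2.4 0.29"}}

```text
t: 20.25
position: [0.4352, 0.0405, 0.1147]
tcp_rot: [-2.572, -1.802, 0.002]
force: [-0.2, 0.7, -1.4]
finger_gap: 0.0389
grasp_force: 61.2
```

{"name": "servo_tool", "arguments": {"deltas": "0.25 -0.22 0 0; 0.43 -0.38 0 0; 0.51 -0.45 0 0; 0.51 -0.45 0 0; 0.51 -0.45 0 0; 0.51 -0.45 0 0"}}

```text
t: 20.85
position: [0.4276, 0.0636, 0.115]
tcp_rot: [2.575, 1.8, -0.0]
force: [-0.4, -0.2, -1.3]
finger_gap: 0.0391
grasp_force: 61.2
```

```bash
python3 - <<'E'
from h import *
B=[("carton_mid",.142,(.427,.064))]
look("top",B);look("side",B)
plan((.427,.0635,.026,-20),(.427,.0635,.023,-20))
E
```

```text
side carton_mid 0.95 mean [0.4214 0.0543] rect [0.424  0.0593] [41.5 79.7] 74.6 z 0.1406
t 21.05 pos [0.4274 0.0639 0.1149] ang -20.07 tilt [-1.e-04 -0.e+00 -1.e+00] q [ 0.15  0.19 -0.56  0.82 -0.    2.07] gap 0.0387 F [-0.1  0.2 -0.5]
[-0.011 -0.006  2.224] -0.009
[-0.011 -0.006  2.299] -0.009
```

{"name": "servo_tool", "arguments": {"deltas": "0 0 0.5 0; 0 0 1.1 0; 0 0 1.6 0; 0 0 2 0; 0 0 2.15 0; 0 0 2.23 0; 0 0 2.28 0; 0 0 2.3 0; 0 0 2.3 0"}}

```text
t: 21.95
position: [0.4276, 0.0642, 0.0242]
tcp_rot: [2.574, 1.801, 0.002]
force: [-2.2, -0.4, 5.2]
finger_gap: 0.0389
grasp_force: 61.8
```

{"name": "servo_tool", "arguments": {"deltas": "0 0 0 0; 0 0 0 0; 0 0 0 0; 0 0 -0.3 0; 0 0 -0.8 0; 0 0 -1.4 0; 0 0 -2 0; 0 0 -2.6 0; 0 0 -3.2 0; 0 0 -3.4 0; 0 0 -3.4 0", "grip": 0.4}}

```text
t: 23.05
position: [0.4283, 0.0644, 0.1599]
tcp_rot: [2.573, 1.801, 0.004]
force: [-0.1, -0.8, -0.7]
finger_gap: 0.0599
grasp_force: 0.0
```

```bash
python3 - <<'E'
from h import *
plan((.432,.323,.14,-7),)
E
```

```text
t 23.05 pos [0.4283 0.0644 0.1599] ang -20.03 tilt [ 0.0014  0.0025 -1.    ] q [ 0.15  0.15 -0.48  0.94 -0.    2.07] gap 0.0599 F [-0.1 -0.8 -0.7]
[ 6.105 -2.129  0.5  ] -1.629
```

{"name": "servo_tool", "arguments": {"deltas": "0.5 -0.17 0 -0.2; 1.3 -0.45 0 -0.5; 2.2 -0.77 0 -0.8; 3.1 -1.08 0 -1.1; 4 -1.4 0 -1.4; 4.8 -1.68 0 -1.6; 5.5 -1.92 0.1 -1.63; 5.9 -2.06 0.3 -1.63; 6.1 -2.13 0.5 -1.63; 6.1 -2.13 0.5 -1.63; 6.1 -2.13 0.5 -1.63", "grip": 0.5}}

```text
t: 24.15
position: [0.4301, 0.3211, 0.138]
tcp_rot: [2.353, 2.081, -0.004]
force: [0.2, -1.4, 0.9]
finger_gap: 0.0641
grasp_force: 0.0
```

```bash
python3 - <<'E'
from h import *
B=[("carton_mid",.05,(.427,.064)),Q[7],Q[4],Q[8]]
look("top",B);c,P=look("side",B)
save("s5",cv2.resize(c["img"][130:310,180:380],None,fx=3,fy=3,interpolation=cv2.INTER_CUBIC))
plan((.432,.323,.03,-7),(.432,.323,.003,-7))
E
```

```text
top carton_mid 0.87 mean [0.4274 0.0645] rect [0.4271 0.0643] [40.1 74.8] 70.1 z 0.0494
top pad_carton_top 0.76 mean [0.4277 0.0464] rect [0.4265 0.062 ] [61.2 92.5] 72.7 z 0.0033
top case_mid 0.87 mean [0.4329 0.3246] rect [0.4327 0.3246] [36.4 51.8] 80.3 z 0.0174
top pad_case_top 0.76 mean [ 0.6719 -0.212 ] rect [ 0.6727 -0.2128] [57.3 70.6] 89.0 z 0.0032
side carton_mid 0.88 mean [0.4251 0.0587] rect [0.4256 0.0603] [42.6 81.5] 70.5 z 0.0497
side pad_carton_top 0.85 mean [0.4298 0.0425] rect [0.4247 0.0616] [59.4 93.7] 70.1 z 0.0039
side case_mid 0.51 mean [0.4319 0.3229] rect [0.4309 0.3217] [38.1 53.4] 83.8 z 0.0181
side pad_case_top 0.77 mean [ 0.6704 -0.2141] rect [ 0.67  -0.213] [58.8 71.4] 86.3 z 0.0039
t 24.65 pos [0.4309 0.3225 0.1392] ang -7.01 tilt [ 2.e-04  3.e-04 -1.e+00] q [ 0.64  0.34 -0.28  0.96 -0.    2.34] gap 0.0639 F [-0.6  0.2 -0. ]
[0.015 0.025 2.73 ] -0.001
[0.015 0.025 3.405] -0.001
```

View pics/s5.png

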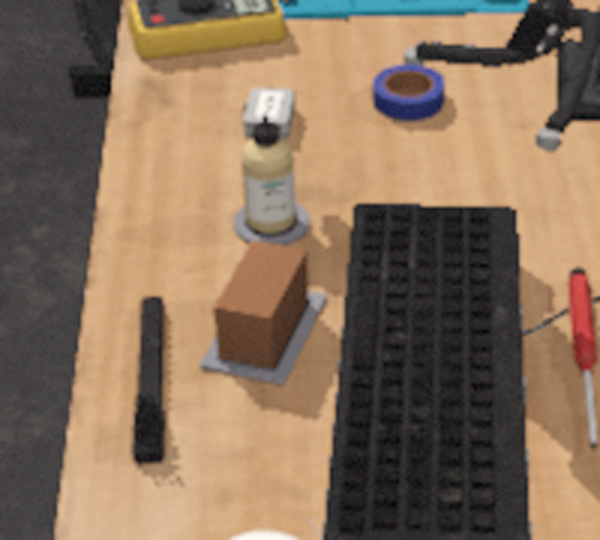

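The carton sits square on its pad (262,310), and the case at (270,112) is next.

{"name": "servo_tool", "arguments": {"deltas": "0.02 0.03 0.7 0.06; 0.02 0.03 1.6 0.06; 0.02 0.03 2.3 0.06; 0.02 0.03 2.8 0.06; 0.02 0.03 3.1 0.06; 0.02 0.03 3.3 0.06; 0.02 0.03 3.38 0.06; 0.02 0.03 3.4 0.06; 0.02 0.03 3.4 0.06"}}

```text
t: 25.55
position: [0.4327, 0.3238, 0.0037]
tcp_rot: [2.361, 2.072, 0.002]
force: [-0.8, -0.1, 0.1]
finger_gap: 0.0637
grasp_force: 0.0
```

{"name": "servo_tool", "arguments": {"deltas": "0 0 0 0; 0 0 0 0; 0 0 0 0; 0 0 0 0; 0 0 0 0; 0 0 0 0; 0 0 0 0; 0 0 0 0", "grip": -0.35}}

```text
t: 26.35
position: [0.4328, 0.3238, 0.004]
tcp_rot: [2.361, 2.072, 0.003]
force: [-0.5, -0.2, 6.7]
finger_gap: 0.0354
grasp_force: 61.0
```

```bash
python3 - <<'E'
from h import *
def pca(n,q,z0):
    c=robot.capture(n)
    for d in robot.outline_of(n,q)[:1]:
        p=plane_pts(c,d["region"],z0);w,v=np.linalg.eigh(np.cov(p.T));a=np.degrees(np.arctan2(v[1,1],v[0,1]))%180
        print(n,q,p.mean(0).round(4),(np.sqrt(12*w)*1000).round(1),round(a,1))
for n in("top","side"):
    pca(n,"pad_case_top",.004);pca(n,"pad_case_top",.004)
plan((.432,.323,.12,None),(.432,-.05,.12,-5),(.6715,-.2135,.12,-2.5))
E
```

```text
top pad_case_top [ 0.6719 -0.2118] [56.7 72.8] 87.3
top pad_case_top [ 0.6723 -0.2124] [57.4 71.4] 85.1
side pad_case_top [ 0.6699 -0.2141] [56.  72.6] 84.8
side pad_case_top [ 0.6708 -0.2142] [57.1 73.8] 82.6
t 26.75 pos [0.4328 0.3238 0.004 ] ang -7.47 tilt [ 0.0014  0.0014 -1.    ] q [ 0.64  0.48 -0.46  0.63  0.    2.34] gap 0.0354 F [-0.6 -0.7  5.5]
[-0.019 -0.012 -2.901] 0
[-9.264  1.2   -2.912] -0.309
[-12.539   7.668  -2.908] -0.621
```

```bash
cat >> h.py <<'E'
def fitpad(n,x0,y0,w,h,a0,z0=.004,k=3):
    "fit the dark outline w x h (m) on plane z0; a = long axis deg"
    G=np.mean([robot.capture(n)["img"].astype(float).mean(-1) for _ in range(k)],0).astype(np.float32)
    c=robot.capture(n);K,V=c["K"],c["view"]
    def samp(x,y):
        p=np.stack([x,y,np.full_like(x,z0),np.ones_like(x)],-1)@V.T
        u=K[0,0]*p[:,0]/-p[:,2]+K[0,2];v=-K[1,1]*p[:,1]/-p[:,2]+K[1,2]
        return cv2.remap(G,u.astype(np.float32)[None],v.astype(np.float32)[None],cv2.INTER_CUBIC)[0]
    t=np.linspace(-.5,.5,60)
    def ring(o):
        W,H=w/2+o,h/2+o
        return np.concatenate([np.stack([t*2*H,0*t+W],-1),np.stack([t*2*H,0*t-W],-1),np.stack([0*t+H,t*2*W],-1),np.stack([0*t-H,t*2*W],-1)])
    rs=[ring(-.0005),ring(-.005),ring(.0035)]
    def cost(q):
        a=np.radians(q[2]);ca,sa=np.cos(a),np.sin(a);o=[]
        for r in rs:
            o.append(samp(q[0]/1e3+r[:,0]*ca-r[:,1]*sa,q[1]/1e3+r[:,0]*sa+r[:,1]*ca).mean())
        return o[0]-.5*(o[1]+o[2])
    best=min(((cost((x,y,a)),x,y,a) for x in np.arange(-5,5.1,1)+x0*1e3 for y in np.arange(-5,5.1,1)+y0*1e3 for a in np.arange(-8,8.1,1)+a0))
    from scipy.optimize import minimize
    r=minimize(cost,best[1:],method="Nelder-Mead",options=dict(initial_simplex=np.array(best[1:])+np.array([[0,0,0],[1,0,0],[0,1,0],[0,0,1]])))
    print(n,r.x.round(2),round(r.fun,1))
E
python3 - <<'E'
from h import *
for n in("top","side"): fitpad(n,.6715,-.2135,.039,.054,86)
E
```

```text
top [ 671.68 -213.7    85.81] -27.2
side [ 672.25 -211.44   86.1 ] -43.6
```

{"name": "servo_tool", "arguments": {"deltas": "0 0 -0.4 0; 0 0 -1.1 0; 0 0 -1.9 0; 0 0 -2.6 0; -0.5 0.3 -3 0; -1.3 0.8 -3.1 0; -2.2 1.35 -3.1 0; -3.1 1.9 -3.1 -0.1; -4 2.45 -3.1 -0.2; -4.9 3 -3.1 -0.3; -5.8 3.55 -3.1 -0.4; -6.7 4.1 -3.1 -0.5"}}

```text
t: 28.35
position: [0.56, 0.0345, 0.1269]
tcp_rot: [-2.287, -2.154, 0.0]
force: [-0.4, 1.1, 0.1]
finger_gap: 0.0356
grasp_force: 60.3
```

```bash
python3 - <<'E'
from h import *
plan((.6715,-.2135,.125,-4))
E
```

```text
t 28.35 pos [0.56   0.0345 0.1269] ang -3.44 tilt [ 1.e-04 -3.e-04 -1.e+00] q [ 0.06  0.38 -0.24  0.95  0.    1.69] gap 0.0356 F [-0.4  1.1  0.1]
[-6.023  3.154  0.045] 0.07
```

{"name": "servo_tool", "arguments": {"deltas": "-0.9 0.47 0 0.07; -1.8 0.94 0 0.07; -2.7 1.41 0 0.07; -3.6 1.88 0 0.07; -4.5 2.36 0 0.07; -5.3 2.78 0 0.07; -5.8 3.04 0 0.07; -6 3.14 0 0.07; -6.02 3.16 0 0.07; -6.02 3.16 0 0.07; -6.02 3.16 0 0.07"}}

```text
t: 29.45
position: [0.6709, -0.2102, 0.127]
tcp_rot: [-2.296, -2.143, 0.0]
force: [0.3, -0.2, -0.3]
finger_gap: 0.0355
grasp_force: 60.3
```

```bash
python3 - <<'E'
from h import *
B=[("case_mid",.138,(.672,-.213))]
look("top",B);c,P=look("side",B)
save("s6",cv2.resize(c["img"][230:400,320:520],None,fx=3,fy=3,interpolation=cv2.INTER_CUBIC))
plan((.6718,-.2132,.02,-4),(.6718,-.2132,.0075,-4))
E
```

```text
top case_mid 0.8 mean [ 0.6724 -0.1941] rect [ 0.6709 -0.195 ] [26.8 36.4] -0.8 z 0.1399
side case_mid 0.58 mean [ 0.6709 -0.2122] rect [ 0.6691 -0.209 ] [38.6 57.3] 86.1 z 0.1409
t 29.65 pos [ 0.6713 -0.2108  0.1273] ang -3.96 tilt [ 1.e-04  0.e+00 -1.e+00] q [-0.3   0.62  0.17  1.13  0.    1.34] gap 0.0357 F [ 0.2 -0.2 -1.3]
[-0.06   0.018  2.682] 0.005
[-0.06   0.018  2.995] 0.005
```

View pics/s6.png

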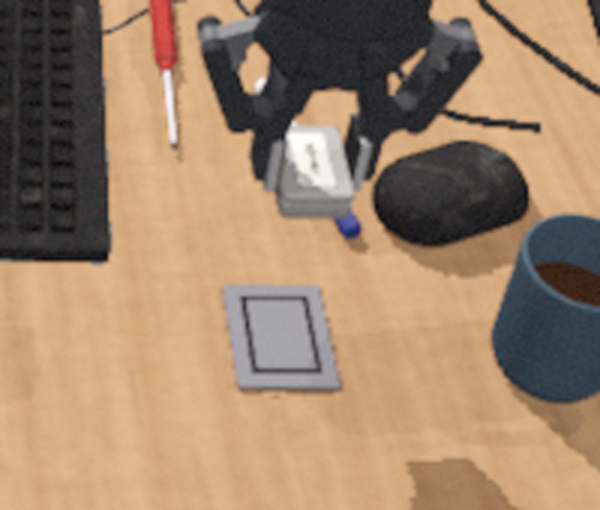

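The case is held squarely at (315,170), its pad lies clear at (282,338), and the mug is well off to the right. Lowering.

{"name": "servo_tool", "arguments": {"deltas": "-0.06 0.02 0.5 0; -0.06 0.02 1.2 0; -0.06 0.02 1.9 0; -0.06 0.02 2.4 0; -0.06 0.02 2.7 0; -0.06 0.02 2.85 0; -0.06 0.02 2.95 0; -0.06 0.02 2.99 0; -0.06 0.02 2.99 0"}}

```text
t: 30.55
position: [0.6728, -0.2144, 0.0083]
tcp_rot: [2.297, 2.141, 0.001]
force: [0.4, -0.2, 0.4]
finger_gap: 0.0356
grasp_force: 60.4
```

{"name": "servo_tool", "arguments": {"deltas": "0 0 0 0; 0 0 0 0; 0 0 0 0; 0 0 -0.3 0; 0 0 -0.8 0; 0 0 -1.5 0; 0 0 -2.3 0; 0 0 -3.1 0; 0 0 -3.9 0; 0 0 -4.2 0", "grip": 0.3}}

```text
t: 31.55
position: [0.674, -0.2148, 0.1806]
tcp_rot: [2.293, 2.138, 0.006]
force: [1.1, 0.3, 0.6]
finger_gap: 0.0555
grasp_force: 0.0
```

{"name": "servo_tool", "arguments": {"deltas": "0.8 -0.8 0 0; 1.6 -1.6 0 0; 2.4 -2.4 0 0; 3.2 -3.2 0 0; 4 -4 0 0; 4.5 -4.5 0 0; 4.5 -4.5 0 0; 4.5 -4.5 0 0"}}

```text
t: 32.35
position: [0.505, -0.0218, 0.1755]
tcp_rot: [2.296, 2.143, 0.0]
force: [0.4, 0.1, -0.6]
finger_gap: 0.0557
grasp_force: 0.0
```

```bash
python3 - <<'E'
from h import *
B=[("case_mid",.022,(.672,-.213)),("carton_mid",.05,None),("spool_mid",.046,None),("bottle_mid",.088,(.433,.188)),Q[5],Q[8],("jar_mid",.03,None),("tape_mid",.018,None)]
c,P=look("top",B);save("t7",c["img"][150:320,140:480].repeat(2,0).repeat(2,1))
c,P=look("side",B)
save("s7",cv2.resize(c["img"][130:430,190:490],None,fx=2,fy=2,interpolation=cv2.INTER_CUBIC))
plan()
E
```

```text
top carton_mid 0.95 mean [0.4275 0.0651] rect [0.4273 0.0648] [40.1 73.7] 70.1 z 0.0495
top bottle_mid 0.81 mean [0.4326 0.188 ] rect [0.4328 0.1879] [16.5 16.7] 1.6 z 0.0861
top pad_bottle_top 0.75 mean [0.4327 0.1777] rect [0.4331 0.1806] [41.7 58.7] -9.1 z 0.0035
top jar_mid 0.84 mean [ 0.433 -0.291] rect [ 0.433 -0.291] [40.  40.8] -89.5 z 0.0291
top tape_mid 0.81 mean [0.5484 0.3497] rect [0.5491 0.3506] [56.7 60.2] -89.2 z 0.0171
side case_mid 0.82 mean [ 0.6699 -0.2145] rect [ 0.6689 -0.2138] [40.2 52.4] 86.3 z 0.0217
side carton_mid 0.96 mean [0.4257 0.0599] rect [0.426  0.0607] [42.9 81.5] 70.1 z 0.0499
side spool_mid 0.85 mean [ 0.425  -0.1883] rect [ 0.4253 -0.1879] [57.2 58.4] -3.6 z 0.046
side bottle_mid 0.63 mean [0.4303 0.1825] rect [0.4297 0.1822] [12.9 23.2] 89.6 z 0.0865
side pad_bottle_top 0.73 mean [0.4321 0.1776] rect [0.4319 0.1804] [42.9 57.6] 6.3 z 0.0039
side pad_case_top 0.88 mean [ 0.6649 -0.2264] rect [ 0.6706 -0.2131] [56.8 71.3] 86.2 z 0.0037
side jar_mid 0.93 mean [ 0.432  -0.2943] rect [ 0.432  -0.2934] [41.5 42. ] 86.2 z 0.0297
t 33.25 pos [ 0.5051 -0.022   0.1754] ang -4.02 tilt [ 0.  0. -1.] q [-0.04  0.26 -0.29  1.02  0.    1.6 ] gap 0.0551 F [-0.4 -0.3 -0.5]
```

View pics/s7.png

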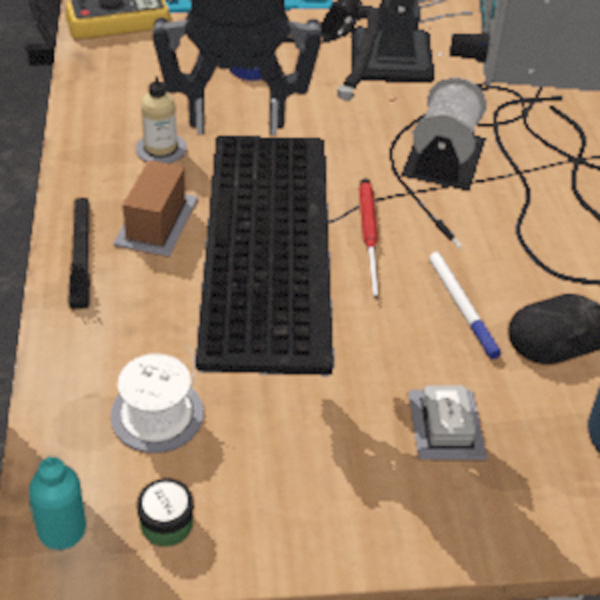

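All four sit centred on their pads to within about 2 mm. The case is at (450,418), the spool at (155,400), the carton at (157,210) and the bottle at (160,125). The jar and tape roll are undisturbed and the arm is clear.

```bash
python3 -c "
from bench import robot
print(robot.close_job())"
```

```text
the job is handed in; nothing more can be done
None
```

The job is handed in at about 33 s: bottle, spool, carton and case placed in that order, each upright and by the cameras within about 2 mm of its outline's centre, boxes squared, bystanders untouched; no verdict was returned.

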